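# Reverse the turn order of the hexagonal pawns

## Robot

A 7-joint arm with a two-finger parallel gripper is mounted at the origin on the work surface. World frame = base frame: x ahead of the robot, y to its left, z up, the work surface at z = 0. Lengths are in m, angles in rad, forces in N, time in s.
With the tool pointing down it reaches from about 0.425 to 1.025 m from the base axis. Payload 3.6 kg.
Tool frame: the origin (TCP) lies midway between the tips of the shut fingers; the grasp point (between the pads) lies 19 mm behind it; z points along the fingers, y is the line along which they close (so a half turn about z gives the same grasp; the last joint's range is limited). The gripper opens to 85 mm and grips with 20 to 120 N. Pads are 22 mm wide; open, the fingers measure 114 mm over their backs; the gripper's body (76 mm by 85 mm) begins 54 mm behind the grasp point. The pads swing forward as they close: fully open they stand 13 mm farther back than shut.
Start: joints at [-0.093, 0.591, 0.048, 1.609, -0.033, 0.943, -0.034], TCP at [0.725, 0, 0.231] pointing down, gripper open.
Joint ranges: [-2.69, 2.69], [-0.47, 2.24], [-1.27, 1.36], [0.19, 2.51], [-1.53, 4.68], [0.08, 2.07], [-3.09, 3.09]. Speed limits (rad/s): [2.57, 2.57, 3.14, 3.14, 3.14, 3.14, 3.14].

## Interface

Orientations are given as a unit quaternion [x, y, z, w].
In Python, from rig import env gives the robot as it stands.
- The arm moves only by the tool move_arm, never from a script. Its argument "commands" is one flat list of numbers, 7 for each row, row after row: the opening, from 0 (shut) to 1 (fully open), then the shift along the world's x, y, z in cm, then the turn, a rotation vector about the world's x, y, z in degrees. A call has exactly 10 rows; each row shifts and turns the commanded pose from where the row before left it; what a row does not reach is not made up. A row lasts 1/12 s, in which the tool goes at most 41.7 mm and 7.16 degrees, less where a joint would pass 70% of its speed; a pose out of reach is approached as far as the arm can. A call is refused whole if a number of a shift passes 4.17 or a number of a turn 7.16, either way. A call with a gripper value outside its range is refused whole. The fingers move at their own pace and stop on an object; "force" is the grip in N (left out, the last holds). Time passes only in rows, so rows that do not move let the fingers close, or fill a call up. It gives the time, the measured TCP pose, the force, the opening and the grip force at its end, in the units of the state.
- env.get_obs(): the state, without advancing time (a new reading comes with each control period).
- env.grab_frame(name): name is "scene" or "side" or "wrist"; returns the picture (480x640x3 uint8, red, green, blue); there is no depth.
- env.camera_model(name): a dict with "mtx" (3x3 intrinsics, pixels), "rvec" (rotation vector, rad) and "tvec" (3), from world to camera coordinates, as OpenCV has them; the wrist camera has in their place "mount" (4x4, takes a point from camera to tool coordinates, whose origin is the TCP and whose axes are the flange's). Camera axes: x right, y down, z forward; pixel columns grow to the right and rows downward; lengths in m; the calibration is good to about 2 mm. A picture is of the moment at which its call begins: read the wrist's pose just before it. camera_model takes no time and is no camera call.
- env.job_done(): hands the job in; it is judged then, once.
The state is a dict: "clock": time; "qpos": joint angles; "qd": joint speeds; "joint_efforts": joint torques, N m; "tool_pos": TCP position; "eef_rot": TCP orientation; "force": force on the tool from outside, world axes, zero at the start; "torque": the same for the moment, N m; "width": finger opening in m; "grasp_force": force on a finger pad.
Only numpy, scipy, OpenCV 4.12 (cv2) and the standard library are available. Lean on these libraries where they do the work, as an engineer would, in place of code of your own. Each camera call takes 0.05 s, during which the arm holds its last target. There are 200 camera calls.

## Task

The next round is played in reverse order: move the four hexagonal pawns from the wooden tray into the narrow black tray so that whoever stood first in the wooden tray, at its red end, is last in the black one, farthest from its red end, and so on through the row. Set them upright and flat on the black tray's floor in one row, flat face beside flat face with only small gaps of a few millimetres, and let go of them all.

Things in the scene. Friction and masses are not known exactly. Their poses are not given: they have to be found in the camera images.
- old_rack: Fixed wooden tray, 108 x 248 mm, floor 5 mm thick, rim 11 mm high: this round's order. Origin: centre of its underside on the table. y runs along the row from the red end block (-y, 14 mm high) to the plain wooden end (+y). Four coloured plates lie in it at y = -84, -28, 28, 84 mm (first to last place); which colour is where changes.
- new_rack: Fixed narrow black tray, grey floor 5 mm thick, rim 11 mm high. Origin: centre of its underside on the table. y runs along the row from the red end block (-y, 14 mm high) to the plain black end. Inside 64 mm wide (x), 210 mm long (y -105 to 105). Good places with 6 mm gaps, first to last: y = -69, -23, 23, 69 mm; a closer row, or one nearer an end, is good too.
- blue_pawn: Loose blue pawn, about 50 g: hexagonal foot 40 mm across flats (46 over corners), 14 mm thick, with a central upright stem 20 mm in diameter from 14 to 42 mm height and a dome (52 mm in all). Grip the stem, fingers across the row. Origin: centre of its underside; z up; y is the normal of a flat face. It starts on the blue plate (underside 8 mm over the table), y within 12 degrees of the row.
- green_pawn: Loose green pawn, about 50 g: hexagonal foot 40 mm across flats (46 over corners), 14 mm thick, with a central upright stem 20 mm in diameter from 14 to 42 mm height and a dome (52 mm in all). Grip the stem, fingers across the row. Origin: centre of its underside; z up; y is the normal of a flat face. It starts on the green plate (underside 8 mm over the table), y within 12 degrees of the row.
- yellow_pawn: Loose yellow pawn, about 50 g: hexagonal foot 40 mm across flats (46 over corners), 14 mm thick, with a central upright stem 20 mm in diameter from 14 to 42 mm height and a dome (52 mm in all). Grip the stem, fingers across the row. Origin: centre of its underside; z up; y is the normal of a flat face. It starts on the yellow plate (underside 8 mm over the table), y within 12 degrees of the row.
- white_pawn: Loose white pawn, about 50 g: hexagonal foot 40 mm across flats (46 over corners), 14 mm thick, with a central upright stem 20 mm in diameter from 14 to 42 mm height and a dome (52 mm in all). Grip the stem, fingers across the row. Origin: centre of its underside; z up; y is the normal of a flat face. It starts on the white plate (underside 8 mm over the table), y within 12 degrees of the row.
- blue_plate: Flat blue plate, 92 x 50 x 3 mm, fixed on the wooden tray's floor under the blue pawn and sticking out on both sides of the row; it stays and shows the place in which that pawn began. Origin: centre of its underside; y along the row like the tray's y.
- green_plate: Flat green plate, 92 x 50 x 3 mm, fixed on the wooden tray's floor under the green pawn and sticking out on both sides of the row; it stays and shows the place in which that pawn began. Origin: centre of its underside; y along the row like the tray's y.
- yellow_plate: Flat yellow plate, 92 x 50 x 3 mm, fixed on the wooden tray's floor under the yellow pawn and sticking out on both sides of the row; it stays and shows the place in which that pawn began. Origin: centre of its underside; y along the row like the tray's y.
- white_plate: Flat white plate, 92 x 50 x 3 mm, fixed on the wooden tray's floor under the white pawn and sticking out on both sides of the row; it stays and shows the place in which that pawn began. Origin: centre of its underside; y along the row like the tray's y.
Not all that is in view belongs to the job. Several things have the shape of the green_pawn; the one meant has the colours described above.

How it is judged:
By the outcome, as a careful person would: the job done as asked, in the order asked, and still so for the second after the job is handed in, with the robot touching nothing.
It also fails if it takes over 99 s, if anything falls off the work surface, if the arm or the gripper's body presses on something with over 40 N, if the wrist force passes 120 N, or if a joint passes its speed limit or range.

## Working session

There is one attempt and no reset: what is moved stays moved. The work goes in short steps, Python scripts to look and compute and a tool call to move; the robot and the scene stay as the last step left them, time stands still between calls to the robot, and variables do not carry over. Pictures are saved under pics/ and viewed, at most 14 in all, crops included, and the job is handed in when it is done.

Besides the shell and the picture viewer there is one more tool, called as a command line: name --argument value ..., lists and objects as JSON in quotes. move_arm: Moves the arm, as the interface text tells. Its arguments: {"type":"object","properties":{"commands":{"type":"array"},"force":{"type":"number"}},"required":["commands"]}

```bash
ls; mkdir -p pics
python3 - <<'E'
from rig import env
import cv2
o=env.get_obs();print(o['clock'],o['tool_pos'],o['eef_rot'],o['width'])
for n in ("scene","side","wrist"):
    cv2.imwrite(f"pics/{n}0.png",env.grab_frame(n)[:,:,::-1]); print(n,env.camera_model(n))
E
```

```text
pics
0.0 [7.24158995e-01 1.46213310e-05 2.30131624e-01] [ 0.70708135  0.70713129 -0.00084111 -0.00076857] 0.08544276044948075
scene {'mtx': array([[572.27921569,   0.        , 311.29056103],
       [  0.        , 572.27921569, 243.26742967],
       [  0.        ,   0.        ,   1.        ]]), 'rvec': array([ 2.08831628,  1.30099211, -0.49243352]), 'tvec': array([-0.21222181, -0.32489184,  1.48631582])}
side {'mtx': array([[604.49430332,   0.        , 313.9050787 ],
       [  0.        , 604.49430332, 247.97007069],
       [  0.        ,   0.        ,   1.        ]]), 'rvec': array([ 0.25318559, -2.89246462,  1.06078208]), 'tvec': array([0.48543892, 0.10044078, 1.04599758])}
wrist {'mtx': array([[392.52820025,   0.        , 317.40161683],
       [  0.        , 392.52820025, 240.59970121],
       [  0.        ,   0.        ,   1.        ]]), 'mount': array([[-7.42272262e-05, -9.59262802e-01, -2.82515259e-01,
         7.11714697e-02],
       [ 9.99999918e-01,  4.12675877e-05, -4.02858530e-04,
        -1.19564215e-03],
       [ 3.98105925e-04, -2.82515266e-01,  9.59262720e-01,
        -1.41957927e-01],
       [ 0.00000000e+00,  0.00000000e+00,  0.00000000e+00,
         1.00000000e+00]])}
```

View pics/scene0.png

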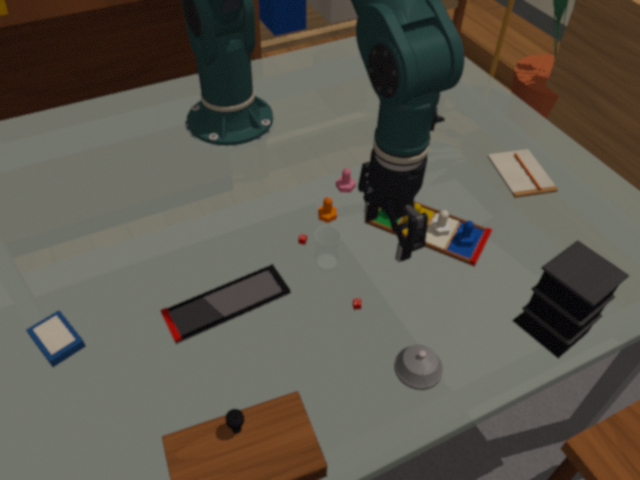

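View pics/side0.png

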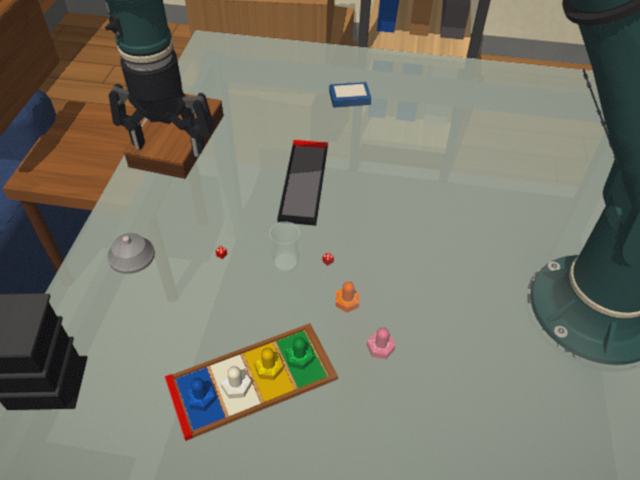

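View pics/wrist0.png

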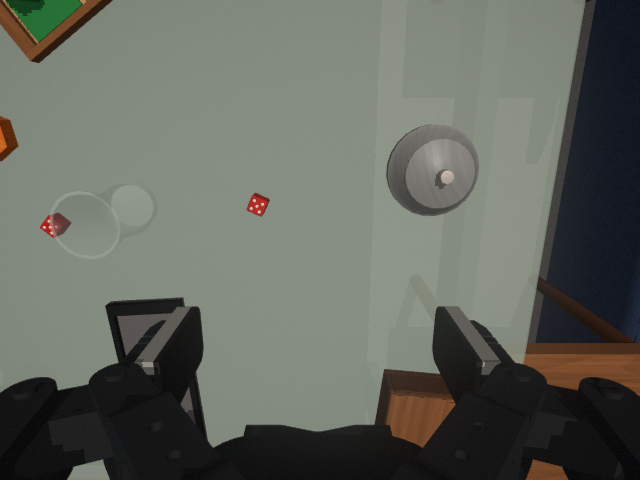

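The scene and side views show the order from the red end as blue (200,390 in side), white (236,378), yellow (268,362), green (300,350). So the black tray needs green nearest its red end (310,143), then yellow, white and blue. A transparent glass at (285,247) stands between the trays and must be cleared, and the orange and pink pawns are distractors.

```bash
cat > h.py <<'E'
import numpy as np, cv2
from scipy.spatial.transform import Rotation as R
from rig import env
def cam(n):
    c=env.camera_model(n)
    if n=="wrist":
        o=env.get_obs(); T=np.eye(4); T[:3,:3]=R.from_quat(o['eef_rot']).as_matrix(); T[:3,3]=o['tool_pos']
        M=T@c['mount']; return c['mtx'],M[:3,:3],M[:3,3]
    r=cv2.Rodrigues(c['rvec'])[0]; return c['mtx'],r.T,-r.T@c['tvec']
def ray(cm,uv,z):
    K,Rw,p=cm
    d=np.c_[np.reshape(uv,(-1,2)),np.ones(len(np.reshape(uv,(-1,2))))]@np.linalg.inv(K).T@Rw.T
    return p+d*((z-p[2])/d[:,2])[:,None]
def proj(cm,P):
    K,Rw,p=cm; q=(np.atleast_2d(P)-p)@Rw@K.T; return q[:,:2]/q[:,2:]
E
python3 - <<'E'
from h import *
np.set_printoptions(precision=4,suppress=True)
s=cam("side")
for nm,q in (("old",[(166,376),(187,438),(337,377),(309,326)]),("new",[(294,141),(328,142),(317,223),(279,220)])):
    P=ray(s,q,.011); print(nm,P[:,:2],P.mean(0),[np.linalg.norm(P[i]-P[i-1]) for i in range(4)])
    d=(P[2]+P[3]-P[0]-P[1]) if nm=="new" else (P[2]+P[3]-P[0]-P[1]); print(np.degrees(np.arctan2(d[1],d[0])))
P=ray(s,[(200,382),(236,370),(268,354),(300,342),(382,335),(348,288)],.045);print(P[:,:2])
print("glass",ray(s,[(286,262)],0), "bottom; top z?", [ray(s,[(284,232)],z)[0] for z in (.06,.08,.1,.12)])
print(ray(cam("scene"),[(328,262)],0),[ray(cam("scene"),[(326,235)],z)[0] for z in (.06,.08,.1,.12)])
print("new scene",ray(cam("scene"),[(164,315),(178,338),(289,290),(275,268)],.011))
E
```

```text
old [[0.6805 0.2638]
 [0.6181 0.354 ]
 [0.4184 0.2189]
 [0.4778 0.1343]] [0.5487 0.2427 0.011 ] [np.float64(0.24054222953358137), np.float64(0.10969456546466384), np.float64(0.24112197571820743), np.float64(0.10339185359536562)]
-146.66488961684388
new [[ 0.5926 -0.3246]
 [ 0.5198 -0.3347]
 [ 0.5035 -0.0965]
 [ 0.5762 -0.0912]] [ 0.548  -0.2117  0.011 ] [np.float64(0.23405642988577932), np.float64(0.07346588253356218), np.float64(0.23876865326734745), np.float64(0.07295673239913456)]
93.95904297555951
[[0.6159 0.2809]
 [0.5684 0.2522]
 [0.5271 0.217 ]
 [0.4827 0.1874]
 [0.358  0.1521]
 [0.423  0.0706]]
glass [[ 0.5445 -0.0011  0.    ]] bottom; top z? [array([ 0.5504, -0.0202,  0.06  ]), array([ 0.5463, -0.0028,  0.08  ]), array([0.5421, 0.0146, 0.1   ]), array([0.5379, 0.032 , 0.12  ])]
[[0.5479 0.0026 0.    ]] [array([0.529 , 0.0058, 0.06  ]), array([ 0.5455, -0.0034,  0.08  ]), array([ 0.562 , -0.0127,  0.1   ]), array([ 0.5785, -0.0219,  0.12  ])]
new scene [[ 0.5385 -0.3328  0.011 ]
 [ 0.5977 -0.3249  0.011 ]
 [ 0.5862 -0.1019  0.011 ]
 [ 0.5243 -0.1036  0.011 ]]
```

move_arm --commands '[1, -2.1, 2.2, -0.5, 0, 0, 0, 1, -2.1, 2.2, -0.5, 0, 0, 0, 1, -2.1, 2.2, -0.5, 0, 0, 0, 1, -2.1, 2.2, -0.5, 0, 0, 0, 1, -2.1, 2.2, -0.5, 0, 0, 0, 1, -2.1, 2.2, -0.5, 0, 0, 0, 1, -2.1, 2.2, -0.5, 0, 0, 0, 1, -2.1, 2.2, -0.5, 0, 0, 0, 1, 0, 0, 0, 0, 0, 0, 1, 0, 0, 0, 0, 0, 0]'

```text
clock: 0.98
tool_pos: [0.555, 0.1781, 0.1908]
eef_rot: [0.705, 0.709, -0.001, -0.001]
force: [-0.1, -0.4, -0.9]
width: 0.0853
grasp_force: 0.0
```

Run:
```python
from h import *
print(env.get_obs()['tool_pos'])
np.save("cam1.npy",np.array(cam("wrist"),dtype=object),allow_pickle=True)
cv2.imwrite("pics/w1.png",env.grab_frame("wrist")[:,:,::-1])
```

```text
[0.55504364 0.17807284 0.19081422]Traceback (most recent call last):
  File "<stdin>", line 3, in <module>
ValueError: could not broadcast input array from shape (3,3) into shape (3,)
```

```bash
cat >> h.py <<'E'
import pickle
def snap(n,f):
    c=cam(n); im=env.grab_frame(n)[:,:,::-1].copy(); cv2.imwrite(f"pics/{f}.png",im); pickle.dump(c,open(f"pics/{f}.pkl","wb")); return c,im
def load(f): return pickle.load(open(f"pics/{f}.pkl","rb")),cv2.imread(f"pics/{f}.png")
E
python3 -c "
from h import *
snap('wrist','w1')"
```

```text
(no output)
```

View pics/w1.png

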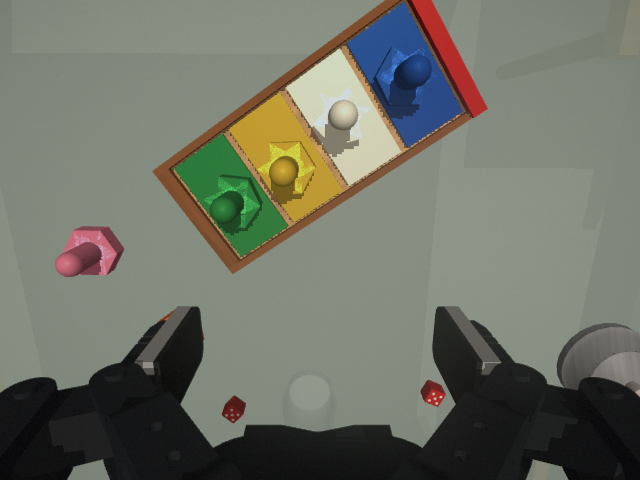

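The wrist view shows the old tray fully: green dome (226,207), yellow (284,171), white (343,115) and blue (412,71), with hexagonal feet behind each. I'll zoom in to read the foot yaws.

Run:
```python
from h import *
c,im=load('w1')
t=[]
for (u,v) in [(404,80),(340,120),(286,170),(235,203)]:
    k=cv2.resize(im[v-42:v+42,u-42:u+42],(400,300*400//300),interpolation=cv2.INTER_CUBIC)
    k=cv2.normalize(k,None,0,255,cv2.NORM_MINMAX); 
    k=cv2.createCLAHE(3,(2,2)).apply(cv2.cvtColor(k,cv2.COLOR_BGR2GRAY)); t.append(k)
a=np.vstack([np.hstack(t[:2]),np.hstack(t[2:])])
cv2.imwrite("pics/z1.png",cv2.resize(a,(600,600)))
```

```text
(no output)
```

View pics/z1.png

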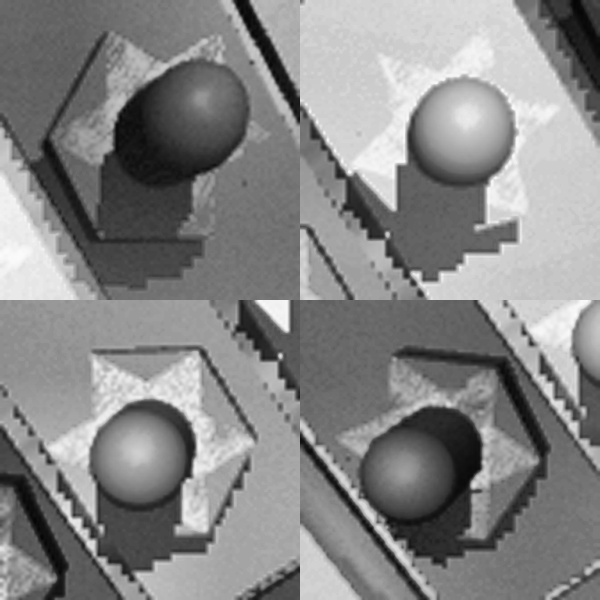

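```bash
cat > hexfit.py <<'E'
from h import *
from scipy.optimize import least_squares
def hexfit(P):
    f=lambda p:(np.array([[p[0]+.0231*np.cos(b),p[1]+.0231*np.sin(b)] for b in
        [p[2]+np.pi/3*np.round((np.arctan2(y-p[1],x-p[0])-p[2])/(np.pi/3)) for x,y in P]])-P).ravel()
    rs=[least_squares(f,[*P.mean(0),t],x_scale=[.01,.01,.3]) for t in np.radians([0,15,30,45])]
    r=min(rs,key=lambda r:r.cost); return r.x[:2],np.degrees(r.x[2])%60,1e3*np.sqrt(2*r.cost/len(P))
E
python3 - <<'E'
from hexfit import *
c,im=load('w1')
D={'blue':((362,38),[(108,32),(222,38),(48,140),(268,135),(98,238),(205,238)]),
'white':((298,78),[(78,55),(192,35),(258,108),(50,175),(225,215)]),
'yellow':((244,128),[(92,52),(200,50),(255,138),(50,150),(208,235)]),
'green':((193,161),[(92,55),(200,65),(244,157),(38,140),(180,243)])}
P=ray(c,[(154,172),(234,272),(470,119)],.011); d=P[1]-P[2]; print(P,"row",np.degrees(np.arctan2(d[1],d[0])))
for n,(o,L) in D.items():
    q=np.array(L)*84/300+o-.0
    x,a,e=hexfit(ray(c,q,.022)[:,:2]); print(n,x,"corner ang mod60",a,"err",e,"row from corners",(a+30)%60)
for n,uv in dict(blue=(414,70),white=(343,115),yellow=(284,171),green=(226,207)).items(): print(n,ray(c,[uv],.050)[0])
E
```

```text
[[0.42027144 0.21199095 0.011     ]
 [0.48057826 0.12547608 0.011     ]
 [0.67241806 0.25433924 0.011     ]] row -146.10984354426787
blue [0.61818101 0.28364012] corner ang mod60 0.20398667849141033 err 0.7682366569077627 row from corners 30.20398667849141
white [0.57106295 0.2548782 ] corner ang mod60 15.032137904187435 err 1.2987067987916536 row from corners 45.03213790418744
yellow [0.52902012 0.21643576] corner ang mod60 2.6482233873839514 err 0.5264031512354845 row from corners 32.64822338738395
green [0.48486041 0.18904195] corner ang mod60 53.573134046924835 err 0.8895132947327681 row from corners 23.573134046924835
blue [0.61724654 0.28468181 0.05      ]
white [0.5706617  0.25593879 0.05      ]
yellow [0.5294261  0.21766377 0.05      ]
green [0.48640078 0.1913131  0.05      ]
```

move_arm --commands '[1, 0.78, 1.33, -1.2, 0, 0, -7.04, 1, 0.78, 1.33, -1.2, 0, 0, -7.04, 1, 0.78, 1.33, -1.2, 0, 0, -7.04, 1, 0.78, 1.33, -1.2, 0, 0, -7.04, 1, 0.78, 1.33, -1.2, 0, 0, -7.04, 1, 0.78, 1.33, -1.2, 0, 0, -7.04, 1, 0.78, 1.33, -1.2, 0, 0, -7.04, 1, 0.78, 1.33, -1.2, 0, 0, -7.04, 1, 0, 0, 0, 0, 0, 0, 1, 0, 0, 0, 0, 0, 0]' --force 30

```text
clock: 1.87
tool_pos: [0.6201, 0.2818, 0.0946]
eef_rot: [0.957, 0.291, -0.0, 0.001]
force: [0.0, 0.1, 1.1]
width: 0.0856
grasp_force: 0.0
```

Run:
```python
from h import *
o=env.get_obs();m=R.from_quat(o['eef_rot']).as_matrix();print(o['tool_pos'],np.degrees(np.arctan2(m[1,1],m[0,1])),m[:,2])
c,im=snap('wrist','w2');
```

```text
[0.6200825  0.28175395 0.09457917] -56.169153228088454 [-3.09754936e-04 -1.58044217e-03 -9.99998703e-01]
```

View pics/w2.png

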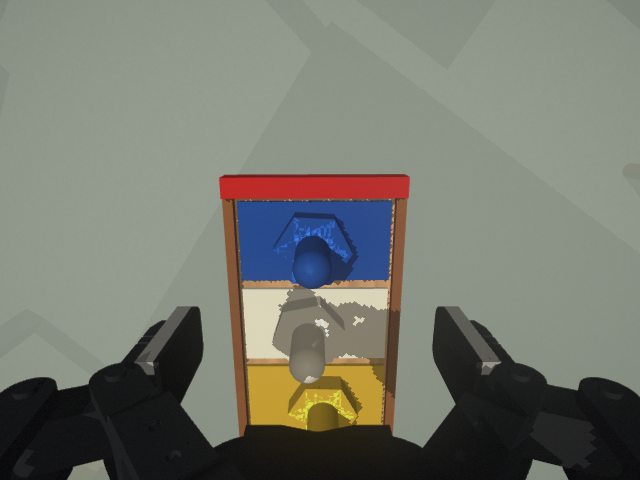

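The tray stands square in the view, and the blue dome is at (313,265), next to the finger midline at about column 317. I'll check its position and then descend.

Run:
```python
from hexfit import *
c,im=load('w2')
print(ray(c,[(313,262),(313,266)],.050))
print(hexfit(ray(c,[(293,213),(335,217),(353,250),(275,250)],.022)[:,:2]))
P=ray(c,[(221,199),(408,198)],.011);print(P); P=ray(c,[(228,250),(240,430)],.011);print(P,np.degrees(np.arctan2(*(P[0]-P[1])[[1,0]])))
P=ray(c,[(404,250),(391,430)],.011);print(P,np.degrees(np.arctan2(*(P[0]-P[1])[[1,0]])))
```

```text
[[0.62229124 0.28599611 0.05      ]
 [0.62050804 0.28480938 0.05      ]]
(array([0.62037113, 0.28453032]), np.float64(2.893204998631369), np.float64(0.94480561559159))
[[0.61304261 0.34450303 0.011     ]
 [0.67396414 0.25462871 0.011     ]]
[[0.58833798 0.32547868 0.011     ]
 [0.47845692 0.2520457  0.011     ]] 33.75461653779213
[[0.6474385  0.23725579 0.011     ]
 [0.53718033 0.16433525 0.011     ]] 33.47912800902554
```

move_arm --commands '[1, 0, 0.2, -2.2, 0, 0, 0, 1, 0, 0, -2.2, 0, 0, 0, 1, 0, 0, -2.4, 0, 0, 0, 1, 0, 0, 0, 0, 0, 0, 0, 0, 0, 0, 0, 0, 0, 0, 0, 0, 0, 0, 0, 0, 0, 0, 0, 0, 0, 0, 0, 0, 0, 0, 0, 0, 0, 0, 0, 0, 0, 0, 0, 0, 0, 0, 0, 0, 0, 0, 0, 0]' --force 30

```text
clock: 2.75
tool_pos: [0.6201, 0.2847, 0.0286]
eef_rot: [0.957, 0.29, 0.001, -0.0]
force: [-0.3, -0.0, 3.7]
width: 0.0192
grasp_force: 29.2
```

move_arm --commands '[0, 0, 0, 4, 0, 0, 0, 0, 0, 0, 4, 0, 0, 0, 0, 0, 0, 4, 0, 0, 0, 0, -0.5, -4, 0, 0, 0, 6.9, 0, -0.5, -4, 0, 0, 0, 6.9, 0, -0.5, -4, 0, 0, 0, 6.9, 0, -0.5, -4, 0, 0, 0, 6.9, 0, -0.5, -4, 0, 0, 0, 6.9, 0, -0.5, -4, 0, 0, 0, 6.9, 0, -0.5, -4, 0, 0, 0, 6.9]'

```text
clock: 3.58
tool_pos: [0.5838, 0.0026, 0.1476]
eef_rot: [0.753, 0.658, 0.0, 0.0]
force: [0.5, 0.2, 0.3]
width: 0.0189
grasp_force: 29.6
```

move_arm --commands '[0, -0.4, -3.8, 0.3, 0, 0, 7, 0, -0.4, -3.8, 0.3, 0, 0, 7, 0, -0.4, -3.8, 0.3, 0, 0, 0, 0, -0.4, -3.8, 0.3, 0, 0, 0, 0, -0.4, -3.8, 0.3, 0, 0, 0, 0, -0.4, -3.8, 0.3, 0, 0, 0, 0, -0.4, -3.8, 0.3, 0, 0, 0, 0, -0.4, -3, 0, 0, 0, 0, 0, 0, 0, 0, 0, 0, 0, 0, 0, 0, 0, 0, 0, 0]'

```text
clock: 4.42
tool_pos: [0.5511, -0.2949, 0.1684]
eef_rot: [0.671, 0.741, -0.001, 0.0]
force: [0.8, 1.2, -0.4]
width: 0.0191
grasp_force: 29.6
```

Run:
```python
from h import *
o=env.get_obs();m=R.from_quat(o['eef_rot']).as_matrix();print(o['tool_pos'],np.degrees(np.arctan2(m[1,1],m[0,1])),o['width'])
c,im=snap('wrist','w3');
```

```text
[ 0.55110294 -0.29489445  0.16840735] 5.663803685991057 0.019062310172518512
```

View pics/w3.png

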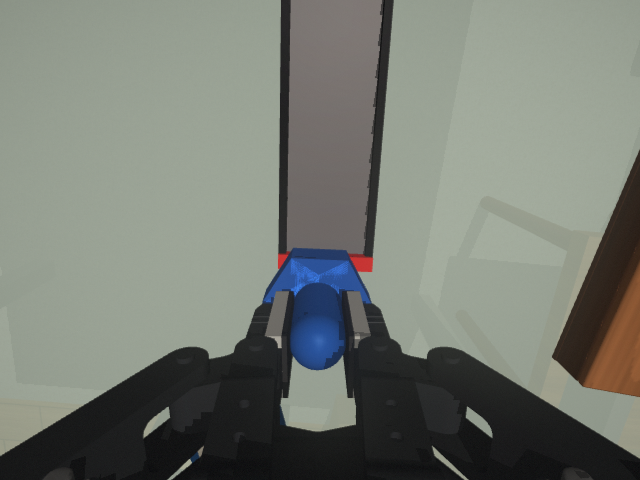

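Run:
```python
from h import *
c,im=load('w3')
g=cv2.cvtColor(im,cv2.COLOR_BGR2GRAY).astype(int)
print(im[100,270:300,0].tolist(),im[100,365:400,0].tolist(),sep='\n')
ang=lambda P:np.degrees(np.arctan2(*(P[1]-P[0])[[1,0]]))
L=[];Rr=[]
for v in range(10,240,4):
    d=np.where(g[v]<45)[0]; d=d[(d>260)&(d<420)]; L.append((d.min()-.5,v)); Rr.append((d.max()+.5,v))
for E in (L,Rr):
    vx,vy,x0,y0=cv2.fitLine(np.float32(E),cv2.DIST_HUBER,0,.01,.01).ravel()
    P=ray(c,[(x0+vx/vy*(v-y0),v) for v in (240,10)],.011); print(P,ang(P))
r=(im[:,:,2]>150)&(im[:,:,1]<60)
print([ (np.where(r[:,u])[0].min(),np.where(r[:,u])[0].max()) for u in (282,286,352,356,360,364,368)])
P=ray(c,[(285,253.5),(367,254.5)],.014);print("red inner",P)
P=ray(c,[(292,249),(348,250)],c[2][2]*0+.1684-.0066);print("pawn face dir",ang(P),P)
m=R.from_quat(env.get_obs()['eef_rot']).as_matrix()
```

```text
[149, 150, 150, 150, 150, 150, 148, 149, 151, 143, 35, 35, 34, 35, 35, 36, 34, 33, 39, 109, 109, 110, 111, 108, 110, 109, 110, 109, 109, 109]
[110, 112, 110, 109, 109, 109, 110, 109, 106, 63, 60, 33, 36, 40, 42, 42, 42, 42, 42, 45, 80, 149, 149, 149, 149, 147, 148, 149, 149, 149, 148, 149, 149, 150, 149]
[[ 0.52050407 -0.31462027  0.011     ]
 [ 0.51062407 -0.15240143  0.011     ]] 93.48531363649403
[[ 0.58996696 -0.30771985  0.011     ]
 [ 0.58612775 -0.14493433  0.011     ]] 91.35104022995847
[(np.int64(255), np.int64(263)), (np.int64(255), np.int64(257)), (np.int64(257), np.int64(260)), (np.int64(257), np.int64(268)), (np.int64(257), np.int64(270)), (np.int64(258), np.int64(270)), (np.int64(258), np.int64(271))]
red inner [[ 0.526684   -0.32436079  0.014     ]
 [ 0.59165423 -0.31874647  0.014     ]]
pawn face dir 4.600251166244395 [[ 0.53737166 -0.27207034  0.1618    ]
 [ 0.55954267 -0.2702864   0.1618    ]]
```

Run:
```python
from h import *
c,im=load('w3')
g=cv2.cvtColor(im,cv2.COLOR_BGR2GRAY).astype(int)
ang=lambda P:np.degrees(np.arctan2(*(P[1]-P[0])[[1,0]]))
L=[];Rr=[]
for v in range(4,246,4):
    r=g[v,240:440]; t=np.where(r<115)[0]+240
    L.append((t.min()-.5,v)); Rr.append((t.max()+.5,v))
print(g[240,272:290].tolist(),g[240,360:384].tolist(), L[::15],Rr[::15])
for E in (L,Rr):
    vx,vy,x0,y0=cv2.fitLine(np.float32(E),cv2.DIST_HUBER,0,.01,.01).ravel()
    P=ray(c,[(x0+vx/vy*(v-y0),v) for v in (240,10)],.011); print(P[:,:2],ang(P))
```

```text
[160, 159, 159, 160, 159, 157, 122, 42, 42, 44, 45, 43, 42, 44, 58, 106, 104, 105] [106, 105, 105, 106, 101, 55, 43, 46, 47, 47, 45, 46, 47, 62, 132, 158, 159, 159, 158, 159, 158, 159, 159, 160] [(np.float64(280.5), 4), (np.float64(279.5), 64), (np.float64(279.5), 124), (np.float64(278.5), 184), (np.float64(277.5), 244)] [(np.float64(393.5), 4), (np.float64(388.5), 64), (np.float64(383.5), 124), (np.float64(378.5), 184), (np.float64(373.5), 244)]
[[ 0.52020411 -0.31465006]
 [ 0.5103036  -0.15243312]] 93.49257443268
[[ 0.59577957 -0.30714243]
 [ 0.58596296 -0.14495063]] 93.46358453458019
```

move_arm --commands '[0, -0.07, 3.6, 0, 0, 0, -1, 0, -0.07, 3.6, 0, 0, 0, 0, 0, -0.06, 3.6, 0, 0, 0, 0, 0, -0.06, 3.6, -1.5, 0, 0, 0, 0, 0, 0, -3, 0, 0, 0, 0, 0, 0, -3, 0, 0, 0, 0, 0, 0, -3, 0, 0, 0, 0, 0, 0, -2.5, 0, 0, 0, 0, 0, 0, -1, 0, 0, 0, 0, 0, 0, 0, 0, 0, 0]'

```text
clock: 5.3
tool_pos: [0.5485, -0.145, 0.0265]
eef_rot: [0.675, 0.738, -0.001, -0.002]
force: [0.2, -0.5, -0.3]
width: 0.019
grasp_force: 30.6
```

move_arm --commands '[0, 0, -0.5, 0, 0, 0, 0, 0, 0, 0, -0.1, 0, 0, 0, 0, 0, 0, 0, 0, 0, 0, 0.5, 0, 0, 0, 0, 0, 0, 0.5, 0, 0, 0, 0, 0, 0, 0.5, 0, 0, 0, 0, 0, 0, 0.5, 0, 0, 3, 0, 0, 0, 0.7, 0, 0, 4, 0, 0, 0, 0.9, 0, 0, 4, 0, 0, 0, 0.9, 0, 0, 0, 0, 0, 0]'

```text
clock: 6.13
tool_pos: [0.5547, -0.1538, 0.1445]
eef_rot: [0.676, 0.737, 0.003, 0.006]
force: [0.9, 0.7, 1.5]
width: 0.0761
grasp_force: 0.0
```

move_arm --commands '[1, 0.22, 4.05, 0, 0, 0, -6.1, 1, 0.22, 4.05, 0, 0, 0, -6.1, 1, 0.22, 4.05, 0, 0, 0, -6.1, 1, 0.22, 4.05, 0, 0, 0, -6.1, 1, 0.22, 4.05, 0, 0, 0, -6.1, 1, 0.22, 4.05, 0, 0, 0, -6.1, 1, 0.22, 4.05, 0, 0, 0, -6.1, 1, 0.22, 4.05, 0, 0, 0, -6.1, 1, 0.22, 4.05, 0, 0, 0, -6.1, 1, 0.22, 4.05, 0, 0, 0, -6.1]'

```text
clock: 6.97
tool_pos: [0.5714, 0.2546, 0.1376]
eef_rot: [0.957, 0.29, 0.0, -0.0]
force: [-0.4, -0.5, 0.4]
width: 0.0854
grasp_force: 0.0
```

move_arm --commands '[1, 0, 0, -1, 0, 0, 0, 1, 0, 0, -1, 0, 0, 0, 1, 0, 0, -1, 0, 0, 0, 1, 0, 0, -1, 0, 0, 0, 1, 0, 0, 0, 0, 0, 0, 1, 0, 0, 0, 0, 0, 0, 1, 0, 0, 0, 0, 0, 0, 1, 0, 0, 0, 0, 0, 0, 1, 0, 0, 0, 0, 0, 0, 1, 0, 0, 0, 0, 0, 0]'

```text
clock: 7.8
tool_pos: [0.5722, 0.2524, 0.0978]
eef_rot: [0.956, 0.292, 0.0, -0.0]
force: [-0.2, -0.0, -0.4]
width: 0.0854
grasp_force: 0.0
```

Run:
```python
from h import *
o=env.get_obs();m=R.from_quat(o['eef_rot']).as_matrix();print(o['tool_pos'],np.degrees(np.arctan2(m[1,1],m[0,1])),o['width'])
c,im=snap('wrist','w4'); 
k=cv2.resize(im[150:400,217:417],(640,800)); k=im[160:360,200:440]; cv2.imwrite("pics/w4z.png",cv2.resize(k,(720,600),interpolation=cv2.INTER_CUBIC))
```

```text
[0.57219962 0.25235263 0.09784994] -56.03783385307343 0.08541585533713586
```

View pics/w4z.png

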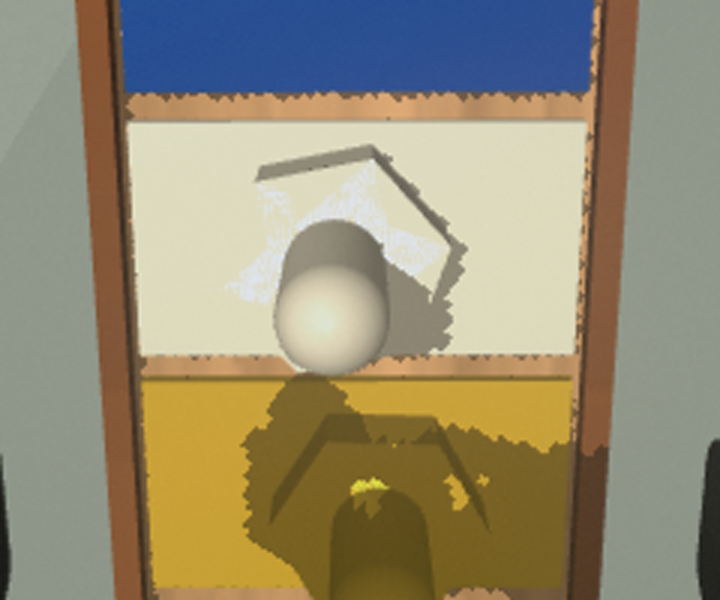

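The white foot's face corners are at zoom (262,180), (375,158), (452,250) and (228,290), turned noticeably counter-clockwise. Its dome is at (330,315).

Run:
```python
from hexfit import *
c,im=load('w4')
z=lambda L:np.array(L)/3+[200,160]
print(hexfit(ray(c,z([(262,181),(376,159),(450,250),(228,288)]),.022)[:,:2]),ray(c,z([(330,315)]),.05))
print(hexfit(ray(c,z([(326,441),(436,443),(487,527),(272,522)]),.022)[:,:2]))
```

```text
(array([0.57128542, 0.25515829]), np.float64(14.372962912875856), np.float64(0.9263502674085069)) [[0.57124046 0.25645004 0.05      ]]
(array([0.52923992, 0.21691016]), np.float64(2.754353645440066), np.float64(0.8779284024574489))
```

move_arm --commands '[1, -0.1, 0.3, -2.3, 0, 0, 0, 1, 0, 0, -2.3, 0, 0, 0, 1, 0, 0, -2.3, 0, 0, 0, 1, 0, 0, 0, 0, 0, 0, 0, 0, 0, 0, 0, 0, 0, 0, 0, 0, 0, 0, 0, 0, 0, 0, 0, 0, 0, 0, 0, 0, 0, 0, 0, 0, 0, 0, 0, 0, 0, 0, 0, 0, 0, 0, 0, 0, 0, 0, 0, 0]' --force 30

```text
clock: 8.68
tool_pos: [0.5715, 0.2557, 0.0294]
eef_rot: [0.956, 0.292, 0.001, -0.0]
force: [-0.5, -0.1, 3.4]
width: 0.019
grasp_force: 29.2
```

move_arm --commands '[0, 0, 0, 4, 0, 0, 0, 0, 0, 0, 4, 0, 0, 0, 0, 0, 0, 4, 0, 0, 0, 0, -0.2, -4.1, 0, 0, 0, 7, 0, -0.2, -4.1, 0, 0, 0, 7, 0, -0.2, -4.1, 0, 0, 0, 7, 0, -0.2, -4.1, 0, 0, 0, 7, 0, -0.2, -4.1, 0, 0, 0, 7, 0, -0.2, -4.1, 0, 0, 0, 7, 0, -0.2, -4.1, 0, 0, 0, 7]'

```text
clock: 9.52
tool_pos: [0.5563, -0.0336, 0.1487]
eef_rot: [0.747, 0.665, 0.0, 0.0]
force: [0.6, 1.0, -0.9]
width: 0.0188
grasp_force: 29.6
```

move_arm --commands '[0, -0.2, -4.1, 0, 0, 0, 0, 0, -0.2, -4.1, 0, 0, 0, 0, 0, -0.2, -4.1, 0, 0, 0, 0, 0, -0.1, -4.1, 0, 0, 0, 0, 0, 0, 0, -1.5, 0, 0, 0, 0, 0, 0, -1.5, 0, 0, 0, 0, 0, 0, 0, 0, 0, 0, 0, 0, 0, 0, 0, 0, 0, 0, 0, 0, 0, 0, 0, 0, 0, 0, 0, 0, 0, 0, 0]'

```text
clock: 10.35
tool_pos: [0.5506, -0.1949, 0.1192]
eef_rot: [0.749, 0.663, 0.0, 0.001]
force: [-0.0, 0.4, -0.3]
width: 0.0188
grasp_force: 29.6
```

Run:
```python
from h import *
o=env.get_obs();m=R.from_quat(o['eef_rot']).as_matrix();print(o['tool_pos'],np.degrees(np.arctan2(m[1,1],m[0,1])),o['width'])
c,im=snap('wrist','w5')
k=im[120:370,160:480]; cv2.imwrite("pics/w5z.png",cv2.resize(k,(768,600),interpolation=cv2.INTER_CUBIC))
```

```text
[ 0.55057823 -0.19488076  0.11917575] -6.931439178403924 0.018789056904790435
```

View pics/w5z.png

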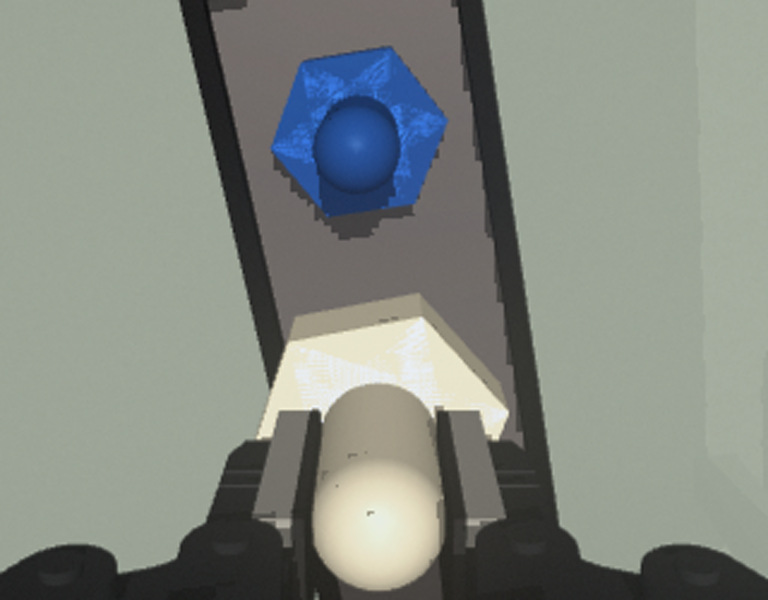

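Blue stands in the tray with face corners at zoom (303,62), (390,46), (447,120), (413,204), (328,213) and (273,150). The held white pawn's front edge runs from (290,341) to (425,316).

Run:
```python
from hexfit import *
c,im=load('w5')
z=lambda L:np.array(L)/2.4+[160,120]
x,a,e=hexfit(ray(c,z([(303,62),(390,46),(447,120),(413,204),(328,213),(273,150)]),.019)[:,:2]);print(x,"normal",a+30,e)
print("dome",ray(c,z([(357,143)]),.05))
ctr=np.array([.5524,-.2187]);t=np.radians(93.48);u=np.array([np.cos(t),np.sin(t)]);n=np.array([u[1],-u[0]])
print("tray coords",(x-ctr)@n,(x-ctr)@u)
P=ray(c,z([(290,341),(425,316),(508,412)]),.1118);d=P[1]-P[0];print(hexfit(P[:,:2]),np.degrees(np.arctan2(d[1],d[0]))+90)
```

```text
[ 0.54974052 -0.15328978] normal 31.943061780485948 0.691077030104323
dome [[ 0.55007474 -0.15155797  0.05      ]]
tray coords 0.0013158360875754156 0.06545103921394935
(array([ 0.55036928, -0.18509237]), np.float64(38.467261668956816), np.float64(7.048241000273141)) 94.09117206590172
```

move_arm --commands '[0, 0.1, -0.2, -2.3, 0, 0, -1, 0, 0, 0, -2.3, 0, 0, 0, 0, 0, 0, -2.3, 0, 0, 0, 0, 0, 0, -2, 0, 0, 0, 0, 0, 0, -0.4, 0, 0, 0, 0, 0, 0, 0, 0, 0, 0, 0.5, 0, 0, 0, 0, 0, 0, 0.5, 0, 0, 0, 0, 0, 0, 0.5, 0, 0, 0, 0, 0, 0, 0.5, 0, 0, 0, 0, 0, 0]'

```text
clock: 11.23
tool_pos: [0.5511, -0.1975, 0.0257]
eef_rot: [0.755, 0.656, 0.0, 0.0]
force: [-0.1, -0.6, 0.1]
width: 0.0427
grasp_force: 0.0
```

move_arm --commands '[0.5, 0, 0, 4, 0, 0, 0, 0.5, 0, 0, 4, 0, 0, 0, 0.8, 0, 0, 4, 0, 0, 0, 1, -0.2, 4.1, 0, 0, 0, -6.9, 1, -0.2, 4.1, 0, 0, 0, -6.9, 1, -0.2, 4.1, 0, 0, 0, -6.9, 1, -0.2, 4.1, 0, 0, 0, -6.9, 1, -0.2, 4.1, 0, 0, 0, -6.9, 1, -0.2, 4.1, 0, 0, 0, -6.9, 1, -0.2, 4.1, 0, 0, 0, -6.9]'

```text
clock: 12.07
tool_pos: [0.5364, 0.0914, 0.1456]
eef_rot: [0.958, 0.287, 0.0, -0.0]
force: [0.3, -0.3, -0.0]
width: 0.0856
grasp_force: 0.0
```

move_arm --commands '[1, -0.2, 4.1, 0, 0, 0, 0, 1, -0.2, 4.1, 0, 0, 0, 0, 1, -0.2, 4.1, 0, 0, 0, 0, 1, -0.2, 0.4, -2.5, 0, 0, 0, 1, 0, 0, -2.5, 0, 0, 0, 1, 0, 0, 0, 0, 0, 0, 1, 0, 0, 0, 0, 0, 0, 1, 0, 0, 0, 0, 0, 0, 1, 0, 0, 0, 0, 0, 0, 1, 0, 0, 0, 0, 0, 0]'

```text
clock: 12.9
tool_pos: [0.53, 0.2158, 0.0967]
eef_rot: [0.957, 0.289, 0.001, -0.0]
force: [0.4, 1.0, 0.5]
width: 0.0852
grasp_force: 0.0
```

Run:
```python
from h import *
o=env.get_obs();m=R.from_quat(o['eef_rot']).as_matrix();print(o['tool_pos'],np.degrees(np.arctan2(m[1,1],m[0,1])),o['width'])
c,im=snap('wrist','w6')
k=im[160:360,200:440]; cv2.imwrite("pics/w6z.png",cv2.resize(k,(720,600),interpolation=cv2.INTER_CUBIC))
```

```text
[0.52998158 0.21578496 0.09671465] -56.416754927785426 0.0852160157748581
```

View pics/w6z.png

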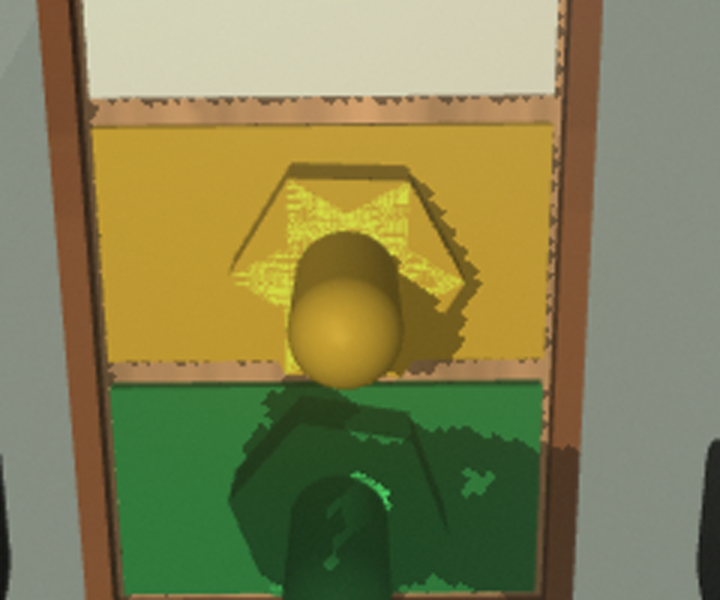

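Yellow is centred under the fingers, with its dome at zoom (345,332) and its front edge from (288,179) to (412,180), nearly level. I'll grasp it.

Run:
```python
from hexfit import *
c,im=load('w6')
z=lambda L:np.array(L)/3+[200,160]
print(hexfit(ray(c,z([(288,179),(412,180),(466,283),(231,274)]),.022)[:,:2]),ray(c,z([(345,325)]),.05))
print(hexfit(ray(c,z([(300,418),(409,438),(446,530),(232,500)]),.022)[:,:2]))
```

```text
(array([0.52878394, 0.21612464]), np.float64(1.9069537736710556), np.float64(0.42466749299927375)) [[0.52938069 0.21697779 0.05      ]]
(array([0.48517488, 0.18938663]), np.float64(54.26497653405478), np.float64(0.7109747421151948))
```

move_arm --commands '[1, 0, 0.1, -2.3, 0, 0, 0, 1, 0, 0, -2.3, 0, 0, 0, 1, 0, 0, -2.2, 0, 0, 0, 1, 0, 0, 0, 0, 0, 0, 0, 0, 0, 0, 0, 0, 0, 0, 0, 0, 0, 0, 0, 0, 0, 0, 0, 0, 0, 0, 0, 0, 0, 0, 0, 0, 0, 0, 0, 0, 0, 0, 0, 0, 0, 0, 0, 0, 0, 0, 0, 0]' --force 30

```text
clock: 13.78
tool_pos: [0.5294, 0.2177, 0.0283]
eef_rot: [0.957, 0.29, 0.001, -0.0]
force: [-0.2, -0.4, 4.5]
width: 0.0192
grasp_force: 29.2
```

move_arm --commands '[0, 0, 0, 4, 0, 0, 0, 0, 0, 0, 4, 0, 0, 0, 0, 0, 0, 4, 0, 0, 0, 0, 0.2, -4.1, 0, 0, 0, 6.8, 0, 0.2, -4.1, 0, 0, 0, 6.8, 0, 0.2, -4.1, 0, 0, 0, 6.8, 0, 0.2, -4.1, 0, 0, 0, 6.8, 0, 0.2, -4.1, 0, 0, 0, 6.8, 0, 0.2, -4.1, 0, 0, 0, 6.8, 0, 0.2, -4.1, 0, 0, 0, 6.8]'

```text
clock: 14.62
tool_pos: [0.5424, -0.0715, 0.1476]
eef_rot: [0.757, 0.654, 0.0, 0.0]
force: [0.0, -0.5, -0.6]
width: 0.0184
grasp_force: 29.5
```

move_arm --commands '[0, 0.2, -4.1, 0, 0, 0, 6.7, 0, 0.2, -4.1, 0, 0, 0, 6.7, 0, 0.2, -4.1, 0, 0, 0, 0, 0, 0.2, -4.1, 0, 0, 0, 0, 0, 0.2, -0.9, -1.5, 0, 0, 0, 0, 0, 0, -1.5, 0, 0, 0, 0, 0, 0, 0, 0, 0, 0, 0, 0, 0, 0, 0, 0, 0, 0, 0, 0, 0, 0, 0, 0, 0, 0, 0, 0, 0, 0, 0]'

```text
clock: 15.45
tool_pos: [0.5535, -0.2416, 0.1182]
eef_rot: [0.677, 0.736, 0.0, 0.0]
force: [-0.9, 0.1, 0.0]
width: 0.0191
grasp_force: 29.5
```

Run:
```python
from h import *
o=env.get_obs();m=R.from_quat(o['eef_rot']).as_matrix();print(o['tool_pos'],np.degrees(np.arctan2(m[1,1],m[0,1])),o['width'])
c,im=snap('wrist','w7')
k=im[60:360,130:530]; cv2.imwrite("pics/w7z.png",cv2.resize(k,(800,600),interpolation=cv2.INTER_CUBIC))
```

```text
[ 0.55350472 -0.24157031  0.11817696] 4.788610018440374 0.019102393692433824
```

View pics/w7z.png

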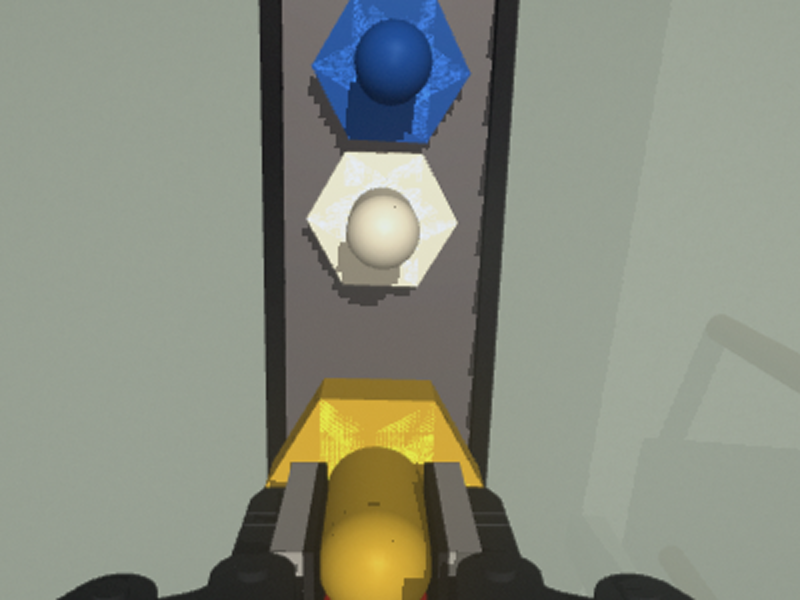

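White sits flush behind blue with a small gap. White's corners are at zoom (345,153), (424,154), (458,223), (415,287), (340,285) and (307,219), and the held yellow edge runs from (320,399) to (436,399).

Run:
```python
from hexfit import *
c,im=load('w7')
z=lambda L:np.array(L)/2+[130,60]
x,a,e=hexfit(ray(c,z([(345,153),(424,154),(458,223),(415,287),(340,285),(307,219)]),.019)[:,:2]);print(x,"normal",a+30,e)
P=ray(c,z([(349,142),(428,144),(470,74),(312,67)]),.019)[:,:2];x2,a,e=hexfit(P);print(x2,a+30,e,np.linalg.norm(x-x2))
P=ray(c,z([(320,399),(436,399)]),.1182-.0063);d=P[1]-P[0];print(P,np.degrees(np.arctan2(d[1],d[0]))+90)
P=ray(c,z([(272,470),(273,5)]),.011)
```

```text
[ 0.55057799 -0.19701323] normal 32.632868515759164 0.42880080706476126
[ 0.54970078 -0.15392982] 32.684235295425566 0.26877351044291753 0.043092341425845136
[[ 0.53964743 -0.22290463  0.1119    ]
 [ 0.56272893 -0.22097987  0.1119    ]] 94.76685061957173
```

move_arm --commands '[0, 0, 0, -2.3, 0, 0, -1.5, 0, 0, 0, -2.3, 0, 0, 0, 0, 0, 0, -2.3, 0, 0, 0, 0, 0, 0, -2, 0, 0, 0, 0, 0, 0, -0.4, 0, 0, 0, 0, 0, 0, 0, 0, 0, 0, 0.5, 0, 0, 0, 0, 0, 0, 0.5, 0, 0, 0, 0, 0, 0, 0.5, 0, 0, 0, 0, 0, 0, 0.5, 0, 0, 0, 0, 0, 0]'

```text
clock: 16.33
tool_pos: [0.5531, -0.2426, 0.0248]
eef_rot: [0.687, 0.727, 0.0, 0.0]
force: [-0.7, 0.0, 0.5]
width: 0.0426
grasp_force: 0.0
```

move_arm --commands '[0.5, 0, 0, 4, 0, 0, 0, 0.5, 0, 0, 4, 0, 0, 0, 0.8, 0, 0, 4, 0, 0, 0, 1, -0.6, 4.05, 0, 0, 0, -7, 1, -0.6, 4.05, 0, 0, 0, -7, 1, -0.6, 4.05, 0, 0, 0, -7, 1, -0.6, 4.05, 0, 0, 0, -7, 1, -0.6, 4.05, 0, 0, 0, -7, 1, -0.6, 4.05, 0, 0, 0, -7, 1, -0.6, 4.05, 0, 0, 0, -7]'

```text
clock: 17.17
tool_pos: [0.5102, 0.0428, 0.1446]
eef_rot: [0.928, 0.373, 0.0, -0.0]
force: [1.0, -0.9, -0.4]
width: 0.0856
grasp_force: 0.0
```

move_arm --commands '[1, -0.65, 3.7, 0, 0, 0, -5.3, 1, -0.65, 3.7, 0, 0, 0, -5.3, 1, -0.65, 3.7, 0, 0, 0, 0, 1, -0.65, 3.7, -2.5, 0, 0, 0, 1, 0, 0, -2.5, 0, 0, 0, 1, 0, 0, 0, 0, 0, 0, 1, 0, 0, 0, 0, 0, 0, 1, 0, 0, 0, 0, 0, 0, 1, 0, 0, 0, 0, 0, 0, 1, 0, 0, 0, 0, 0, 0]'

```text
clock: 18.0
tool_pos: [0.4864, 0.1847, 0.0975]
eef_rot: [0.958, 0.287, 0.001, 0.0]
force: [-0.8, 0.7, -0.3]
width: 0.0852
grasp_force: 0.0
```

Run:
```python
from h import *
o=env.get_obs();m=R.from_quat(o['eef_rot']).as_matrix();print(o['tool_pos'],np.degrees(np.arctan2(m[1,1],m[0,1])),o['width'])
c,im=snap('wrist','w8')
k=im[160:360,200:440]; cv2.imwrite("pics/w8z.png",cv2.resize(k,(720,600),interpolation=cv2.INTER_CUBIC))
```

```text
[0.48644697 0.18473498 0.09745664] -56.587332675509366 0.08520471575140748
```

View pics/w8z.png

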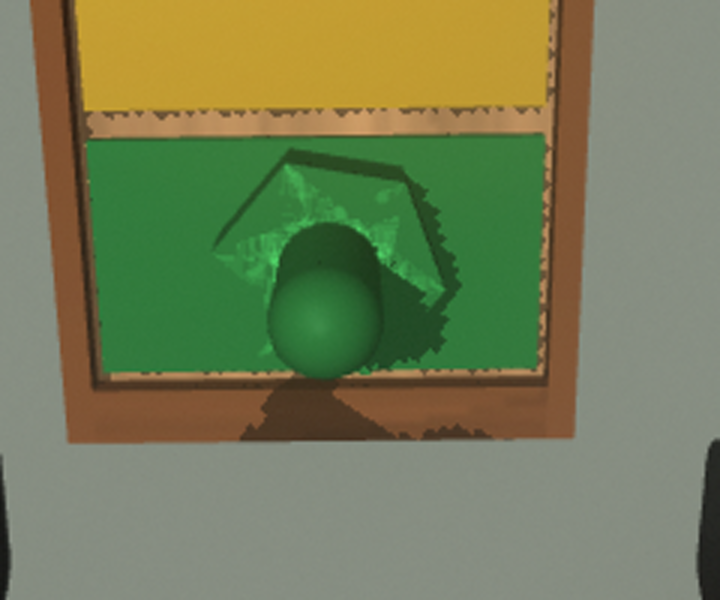

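The green dome is at zoom (325,322). The foot's front corners are at (288,163), (406,182), (444,295) and (214,249), turned clockwise.

Run:
```python
from hexfit import *
c,im=load('w8')
z=lambda L:np.array(L)/3+[200,160]
print(hexfit(ray(c,z([(288,163),(406,182),(444,297),(214,249)]),.022)[:,:2]),ray(c,z([(325,318)]),.05))
```

```text
(array([0.49343009, 0.19262573]), np.float64(22.46361598279787), np.float64(6.631551121725407)) [[0.48479085 0.18931298 0.05      ]]
```

move_arm --commands '[1, -0.1, 0.45, -2.3, 0, 0, 0, 1, 0, 0, -2.3, 0, 0, 0, 1, 0, 0, -2.2, 0, 0, 0, 1, 0, 0, 0, 0, 0, 0, 0, 0, 0, 0, 0, 0, 0, 0, 0, 0, 0, 0, 0, 0, 0, 0, 0, 0, 0, 0, 0, 0, 0, 0, 0, 0, 0, 0, 0, 0, 0, 0, 0, 0, 0, 0, 0, 0, 0, 0, 0, 0]' --force 30

```text
clock: 18.88
tool_pos: [0.4848, 0.1908, 0.0292]
eef_rot: [0.957, 0.289, 0.001, -0.0]
force: [0.4, -0.3, 5.7]
width: 0.0192
grasp_force: 29.1
```

move_arm --commands '[0, 0, 0, 4, 0, 0, 0, 0, 0, 0, 4, 0, 0, 0, 0, 0, 0, 4, 0, 0, 0, 0, 0.6, -4.05, 0, 0, 0, 7, 0, 0.6, -4.05, 0, 0, 0, 7, 0, 0.6, -4.05, 0, 0, 0, 7, 0, 0.6, -4.05, 0, 0, 0, 7, 0, 0.6, -4.05, 0, 0, 0, 7, 0, 0.6, -4.05, 0, 0, 0, 7, 0, 0.6, -4.05, 0, 0, 0, 7]'

```text
clock: 19.72
tool_pos: [0.5261, -0.0948, 0.1486]
eef_rot: [0.749, 0.662, 0.0, 0.0]
force: [0.5, -0.1, -0.5]
width: 0.0187
grasp_force: 29.6
```

move_arm --commands '[0, 0.58, -3.9, 0, 0, 0, 6.75, 0, 0.58, -3.9, 0, 0, 0, 6.75, 0, 0.58, -3.9, 0, 0, 0, 6.75, 0, 0.58, -3.9, 0, 0, 0, 0, 0, 0.58, -3.9, -1.5, 0, 0, 0, 0, 0, 0, -1.5, 0, 0, 0, 0, 0, 0, 0, 0, 0, 0, 0, 0, 0, 0, 0, 0, 0, 0, 0, 0, 0, 0, 0, 0, 0, 0, 0, 0, 0, 0, 0]'

```text
clock: 20.55
tool_pos: [0.556, -0.2856, 0.1193]
eef_rot: [0.623, 0.783, 0.001, 0.0]
force: [-0.5, -0.2, 0.2]
width: 0.0189
grasp_force: 29.5
```

Run:
```python
from h import *
o=env.get_obs();m=R.from_quat(o['eef_rot']).as_matrix();print(o['tool_pos'],np.degrees(np.arctan2(m[1,1],m[0,1])),o['width'])
c,im=snap('wrist','w9')
k=im[60:360,130:530]; cv2.imwrite("pics/w9z.png",cv2.resize(k,(800,600),interpolation=cv2.INTER_CUBIC))
```

```text
[ 0.55597867 -0.28558614  0.11927248] 12.98856936209516 0.018914820754318364
```

View pics/w9z.png

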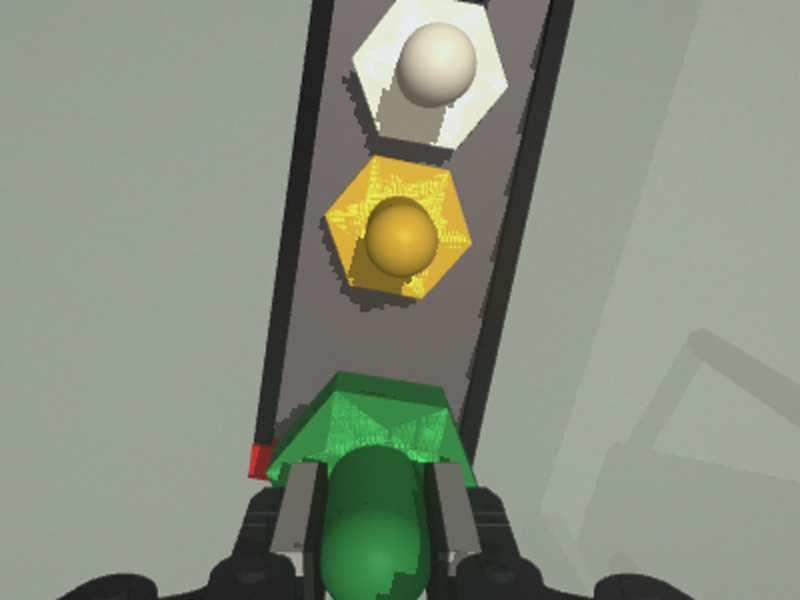

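Yellow (400,227 in zoom) sits in line with white, with a small gap. The held green edge runs from (337,393) to (446,410).

Run:
```python
from hexfit import *
c,im=load('w9')
z=lambda L:np.array(L)/2+[130,60]
x,a,e=hexfit(ray(c,z([(375,156),(450,171),(471,241),(422,298),(350,285),(326,215)]),.019)[:,:2]);print(x,"normal",a+30,e)
P=ray(c,z([(337,393),(446,410)]),.1193-.0070);d=P[1]-P[0];print(P.mean(0),np.degrees(np.arctan2(d[1],d[0]))+90)
c,_=load('w7');P=ray(c,z([(320,399),(436,399)]),.1119);print("yellow held face ",P.mean(0))
```

```text
[ 0.55238228 -0.24281106] normal 32.18869219026599 0.41466798122606296
[ 0.55362477 -0.26645851  0.1123    ] 93.60270372467907
yellow held face  [ 0.55118818 -0.22194225  0.1119    ]
```

move_arm --commands '[0, 0, -0.1, -2.3, 0, 0, -0.8, 0, 0, 0, -2.3, 0, 0, 0, 0, 0, 0, -2.3, 0, 0, 0, 0, 0, 0, -2, 0, 0, 0, 0, 0, 0, -0.4, 0, 0, 0, 0, 0, 0, 0, 0, 0, 0, 0.5, 0, 0, 0, 0, 0, 0, 0.5, 0, 0, 0, 0, 0, 0, 0.5, 0, 0, 0, 0, 0, 0, 0.5, 0, 0, 0, 0, 0, 0]'

```text
clock: 21.43
tool_pos: [0.5555, -0.2884, 0.0259]
eef_rot: [0.629, 0.777, 0.0, 0.0]
force: [0.5, -0.4, 0.4]
width: 0.0427
grasp_force: 0.0
```

move_arm --commands '[0.5, 0, 0, 4, 0, 0, 0, 0.5, 0, 0, 4, 0, 0, 0, 0.5, 0, -2, 3, 0, 0, 0, 0.5, 0, -2, 2, 0, 0, -1, 1, 0, -2, 0, 0, 0, -7, 1, 0, 0, 0, 0, 0, 0, 1, 0, 0, 0, 0, 0, 0, 1, 0, 0, 0, 0, 0, 0, 1, 0, 0, 0, 0, 0, 0, 1, 0, 0, 0, 0, 0, 0]'

```text
clock: 22.27
tool_pos: [0.5551, -0.3466, 0.1545]
eef_rot: [0.681, 0.732, 0.0, -0.001]
force: [0.4, -0.1, 0.8]
width: 0.0856
grasp_force: 0.0
```

Run:
```python
from h import *
o=env.get_obs();print(o['tool_pos'])
c,im=snap('wrist','w10')
c2,s=snap('side','s10')
a=cv2.resize(im[0:320,160:480],(500,500)); b=cv2.resize(s[120:240,250:350],(300,360),interpolation=cv2.INTER_CUBIC)
k=np.zeros((500,800,3),np.uint8); k[:,:500]=a; k[:360,500:]=b; cv2.imwrite("pics/f.png",k)
```

```text
[ 0.55513632 -0.34657618  0.15454168]
```

View pics/f.png

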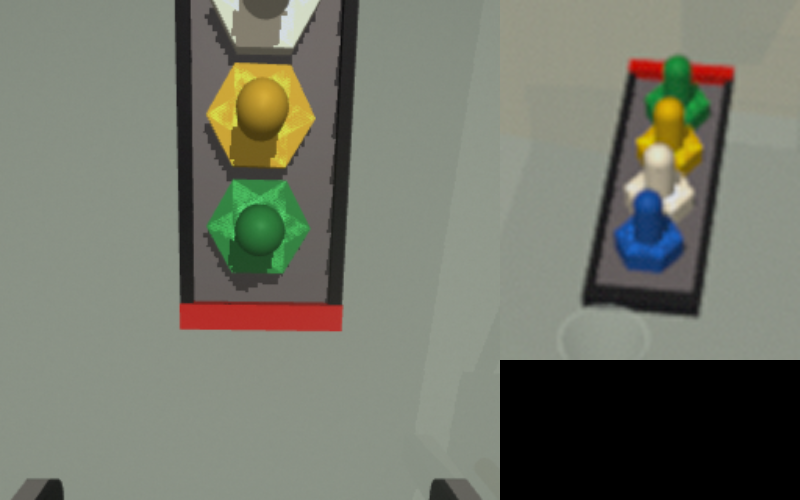

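Both views show the row upright and aligned in the black tray. From the red end it reads green, yellow, white, blue, with small gaps of about 3–6 mm, and the gripper is clear.

```bash
python3 -c "
from rig import env
print(env.job_done())"
```

```text
the job is handed in; nothing more can be done
None
```

The job is handed in at about 22 s on the robot's clock: the four pawns stand upright in the black tray in reversed order (green, yellow, white, blue from the red end), in line with gaps of roughly 3–6 mm, all let go and the gripper clear.

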